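Fish the screwdriver out of the covered till

ROBOT

A 6-joint arm with a two-finger parallel gripper is mounted at the origin on a cart in front of the work surface, level with it; the furniture and walls round the work are solid. World frame = base frame: x ahead of the robot, y to its left, z up, the work surface at z = 0. Lengths are in m, angles in degrees, forces in N, time in s.
With the tool pointing down it reaches from about 0.4 to 0.825 m from the base axis. Payload 7 kg.
Tool frame: the origin (TCP) lies on the centre line of the jaws, within the pads' length; the fingertips stand 19 mm ahead of it and the grasp point (between the pads) is the TCP (r.tip_extent is the distance from the TCP to the fingertips, in m); z points along the fingers, y is the line along which they close (so a half turn about z gives the same grasp; the last joint's range is limited). The gripper opens to 88 mm and grips with 3 to 60 N. Pads are 19 mm wide; open, the fingers measure 130 mm over their backs; the gripper's body (78 mm by 193 mm) begins 47 mm behind the grasp point.
Start: joints at [-54.425, 20.546, 0.682, 0, -70.136, -16.507], TCP at [0.22, -0.638, 0.246] pointing down, gripper open.
Joint ranges: [-176.03, 176.03], [-82.01, 121.73], [-58.28, 71.71], [-173.87, 95.51], [-174.79, -0.11], [-173.66, 173.66]. Speed limits (degrees/s): [136.94, 136.94, 172.46, 180, 180, 180].

INTERFACE

Orientations are given as [roll, pitch, yaw] about the fixed x, y, z axes, in that order (R = Rz(yaw) Ry(pitch) Rx(roll)).
In Python, from plant import r gives the robot as it stands. The module is installed in compiled form; this text tells all that it offers.
- The arm moves only by the tool jog_arm, never from a script. Its argument "deltas" is a list that holds one entry, the list of rows, each a list of 5 numbers: the opening, from -1 (shut) to 1 (fully open), then the shift along the world's x, y, z in cm, then the turn about the world's z in rad. In form: [[[claw, dx, dy, dz, turn], ...]]. A call has 1 to 8 rows; each row shifts and turns the commanded pose from where the row before left it; what a row does not reach is not made up. A row lasts 1/8 s, in which the tool goes at most 62.5 mm and 10.7 degrees, less where a joint would pass 70% of its speed; a pose out of reach is approached as far as the arm can. A call with a gripper value outside its range is refused whole. The fingers move at their own pace and stop on an object; "force" is the grip in N (left out, the last holds). Time passes only in rows, so rows that do not move let the fingers close. It gives the time, the measured TCP pose, the force, the opening and the grip force at its end, in the units of the state.
- r.get_state(): the state, without advancing time (a new reading comes with each control period).
- r.capture(name): name is "side" or "top"; returns the picture (480x640x3 uint8, blue, green, red); there is no depth.
- r.camera_info(name): a dict with "fx", "fy", "cx", "cy" (pixels), "k1" (the pictures are not rectified: a ray, as slopes to the right and down, at radius r is drawn at 1 + k1 r^2 times it, then the intrinsics apply), "view" (4x4, takes a point from world to camera coordinates). Camera axes: x right, y up, looking along -z (the intrinsics and any distortion apply to the point x, -y, -z); pixel columns grow to the right and rows downward; lengths in m; the calibration is good to about 2 mm. A picture is of the moment at which its call begins. camera_info takes no time and is no camera call.
- r.close_job(): hands the job in; it is judged then, once.
The state is a dict: "time_s": time; "joints": joint angles; "qd": joint speeds; "joint_torque": joint torques, N m; "tcp_pos": TCP position; "eef_rot": TCP orientation; "contact_force": force on the tool from outside, world axes, zero at the start; "moment": the same for the moment, N m; "gripper_width": finger opening in m; "gripper_force": force on a finger pad.
Only numpy, scipy, OpenCV 4.12 (cv2) and the standard library are available. Lean on these libraries where they do the work, as an engineer would, in place of code of your own. Each camera call takes 0.05 s, during which the arm holds its last target. There are 200 camera calls.

TASK

Turn the black knob of the till's metal keeper clockwise until its pointer stands at the one long mark of the scale (75 degrees), so that the keeper is swung off the hole, and leave it there. Then take the screwdriver, which is longer than the hole, by its handle, slide and tilt it so that it comes out diagonally through the hole, handle first, and finish while still holding it in the gripper, at rest, the whole screwdriver at least 5 cm above the till's cover and touching nothing else. Do not push the things standing around aside.

Things in the scene. Friction and masses are not known exactly. Their poses are not given: they have to be found in the camera images.
- till: Low wooden box fixed to the bench, 380 x 170 x 53 mm, with a wooden cover that has one hole. Origin on the bench top under the centre of the hole; x runs along the till towards the keeper's knob, z up. Cover 5 mm thick, its top at z = 53 mm; inner floor at z = 8 mm, 40 mm of height inside. The inside reaches under the cover from x = -205 to 155 and y = -75 to 75 mm.
- till_hole (a point): Centre of the rectangular hole, level with the cover's top, axes as the till's. The hole is 150 mm along x (-75 to 75) and 130 mm along y (-65 to 65).
- keeper (a joint): Keeper's angle in rad: 0 = its steel arm lies along the till's -x over the middle of the hole; grows as it turns clockwise seen from above, the arm swinging to the till's +y; range -0.1 to 1.9. The long mark is at 75 degrees = 1.309 rad (accepted +-0.14). It has friction (0.06 N m) and stays where it is left.
- keeper_grip (a point): On the keeper's axis, 30 mm above the cover (till x = 125, y = 0, z = 83 mm); turns with the keeper. Knob: upright black bar 42 mm long (along its x), 14 mm wide, top 46 mm above the cover, on a disc of 42 mm diameter up to 13 mm above the cover. Steel arm: 109 mm from the axis along its -x, 18 mm wide, top 8 mm above the cover.
- keeper_pointer (a point): End of the small steel pointer that sticks out beside the knob, on the keeper's -y side, 30 mm from the axis; it reads on dark ticks on the cover, every 15 degrees from 0 to 90, the one at 75 degrees long and thick.
- screwdriver: Screwdriver, 212 mm long, loose on the till's inner floor, roughly along the till, handle towards the knob, both ends under the cover. Origin under its middle, on the floor; y runs from tip to handle, z up. Handle 28 mm wide, 30 mm high, y = 14 to 105 mm; round 7 mm shaft, y = -106 to 14, axis 15 mm above the floor. 0.07 to 0.13 kg, centre of mass about y = 59 mm.
- driver_tip (a point): Tip of the screwdriver's shaft (y = -106 mm, on the axis).
- driver_butt (a point): End face of the screwdriver's handle (y = 105 mm, on the axis).
- measure: Tape measure standing by, 38 x 95 x 64 mm, origin under its middle; leave it alone.
- battery: Battery pack standing by, 124 x 78 x 59 mm, origin under its middle; leave it alone.
- sander: Sanding block standing by, 62 x 101 x 30 mm, origin under its middle; leave it alone.

How it is judged (in metres and radians):
On the way, in this order (a step that is already met when the one before it is completed fails the run):
1. the keeper's pointer stands at the long mark (75 degrees, +-8) and the screwdriver still lies in the till (value of joint keeper between 1.169 and 1.449 rad and height (world z) of driver_butt below 0.045 m), for 0.3 s.
2. the screwdriver comes diagonally through the hole: the end of its handle above the cover, its tip still below (height (world z) of driver_butt above 0.07 m and height (world z) of driver_tip below 0.045 m and contact force between the fingers and screwdriver above 0.5 N), for 0.1 s.
At the end, for the whole second after the job is handed in: The gripper still holds the screwdriver, at rest (under 30 mm/s), tip and handle end both at least 40 mm above the till's cover (93 mm above the bench), touching neither till nor bystanders; the keeper is still within 8 degrees of the long mark (value of joint keeper between 1.169 and 1.449 rad and height (world z) of each of driver_tip, driver_butt above 0.093 m and height (world z) of screwdriver above 0.083 m and contact force between the fingers and screwdriver above 1 N and contact force between screwdriver and till below 0.1 N and linear speed of screwdriver below 0.03 m/s and angular speed of screwdriver below 0.2 rad/s and contact force between screwdriver and measure below 0.1 N and contact force between screwdriver and battery below 0.1 N and contact force between screwdriver and sander below 0.1 N); the arm keeps its last pose, push and grip.
It fails at once if the tape measure is pushed more than 3 cm (distance of measure from where it was at the start of the episode above 0.03 m).
It fails at once if the battery pack is pushed more than 3 cm (distance of battery from where it was at the start of the episode above 0.03 m).
It fails at once if the sanding block is pushed more than 3 cm (distance of sander from where it was at the start of the episode above 0.03 m).
It also fails if it takes over 54 s, if anything falls off the work surface, if the arm or the gripper's body presses on something with over 40 N, if the wrist force passes 120 N, or if a joint passes its speed limit or range.

## Working session

There is one attempt and no reset: what is moved stays moved. The work goes in short steps, Python scripts to look and compute and a tool call to move; the robot and the scene stay as the last step left them, time stands still between calls to the robot, and variables do not carry over. Pictures are saved under pics/ and viewed, at most 10 in all, crops included, and the job is handed in when it is done.

Besides the shell and the picture viewer there is one more tool, called after ">>>" by a JSON object that holds its "fn" and its "kwargs". jog_arm: Moves the arm, as the interface text tells. Its arguments: {"type":"object","properties":{"deltas":{"type":"array"},"force":{"type":"number"}},"required":["deltas"]}

```bash
mkdir -p pics; cat > h.py <<'E'
import numpy as np, cv2
from plant import r
def ray(name,u,v):
    c=r.camera_info(name); V=np.array(c["view"])
    xd=(u-c["cx"])/c["fx"]; yd=(v-c["cy"])/c["fy"]; x,y=xd,yd
    for _ in range(20):
        f=1+c["k1"]*(x*x+y*y); x,y=xd/f,yd/f
    R=V[:3,:3]; o=-R.T@V[:3,3]; d=R.T@np.array([x,-y,-1]); return o,d
def atz(name,u,v,z):
    o,d=ray(name,u,v); return o+d*(z-o[2])/d[2]
def proj(name,p):
    c=r.camera_info(name); V=np.array(c["view"]); q=V[:3,:3]@np.array(p)+V[:3,3]
    x,y=q[0]/-q[2],-q[1]/-q[2]; f=1+c["k1"]*(x*x+y*y)
    return np.array([c["cx"]+c["fx"]*x*f,c["cy"]+c["fy"]*y*f])
E
python3 - <<'E'
from h import *
for n in("side","top"):
    cv2.imwrite(f"pics/{n}0.png",r.capture(n)); o,d=ray(n,320,240); print(n,o,d)
print(r.get_state())
E
```

```text
side [0.32120774 0.73468299 0.58048966] [ 0.25807104 -0.80149684 -0.5395868 ]
top [0.37721478 0.0226562  1.04699107] [ 0.18909462 -0.00271972 -0.98208094]
{'time_s': 0.1, 'joints': array([-5.44243544e+01,  2.05881723e+01,  6.39066106e-01, -1.57217880e-02,
       -7.01379737e+01, -1.65080801e+01]), 'qd': array([ 0.07213486, -0.15065586,  0.20332624,  0.08245268,  0.06842702,
        0.02206971]), 'joint_torque': array([-9.79486613e-04, -5.84163272e+01,  2.93751347e+01,  7.01542094e+00,
        1.02293550e-02, -6.78629112e-05]), 'tcp_pos': array([ 0.22035143, -0.63758032,  0.24471354]), 'eef_rot': array([ 1.79912310e+02, -1.05747464e-02, -1.60937779e+02]), 'contact_force': array([ 0.25674828,  0.57697595, -0.20302147]), 'moment': array([-0.0102513 ,  0.01888728, -0.00031373]), 'gripper_force': 0.0, 'gripper_width': 0.0876653788035349}
```

View pics/top0.png

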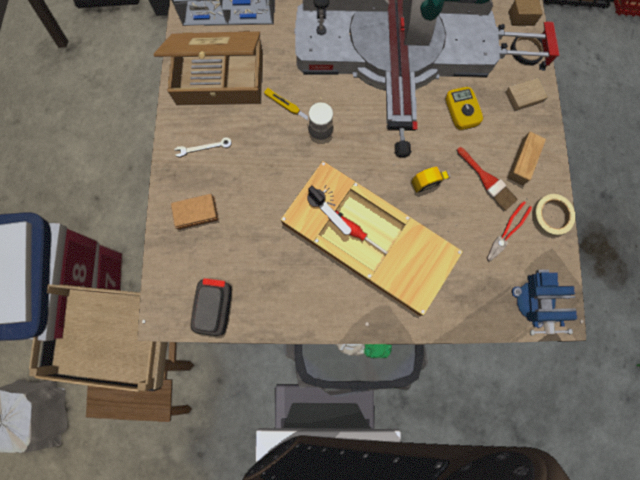

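View pics/side0.png

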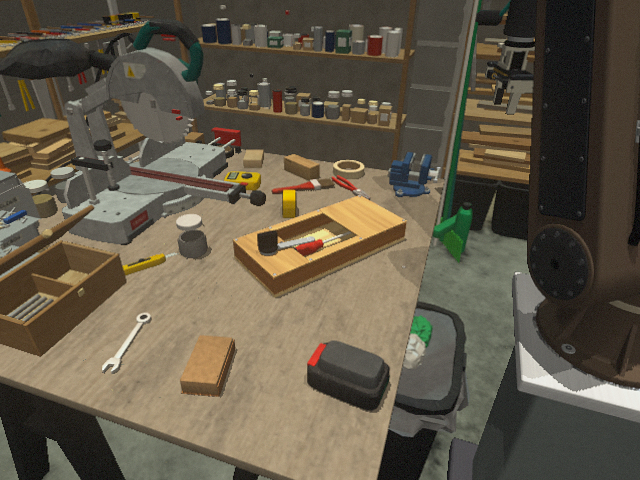

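The top picture shows the till running from upper left (322,163) to lower right (420,312), with the knob at about (316,195). The screwdriver lies under the keeper arm with its handle near (352,228). The sander is at (194,211), the battery at (211,306) and the measure at (428,179). Next I'll view an enlarged crop of the till.

```bash
python3 - <<'E'
from h import *
im=np.mean([r.capture("top").astype(float) for _ in range(2)],0).astype(np.uint8)
cv2.imwrite("pics/crop1.png",cv2.resize(im[160:310,275:475],None,fx=4,fy=4,interpolation=cv2.INTER_CUBIC))
E
```

```text
(no output)
```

View pics/crop1.png

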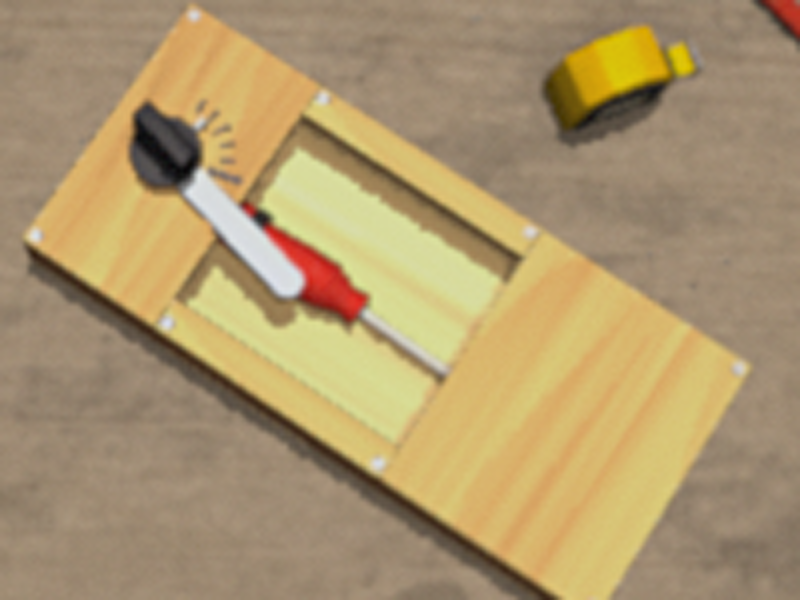

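```bash
cat >> h.py <<'E'
from scipy.optimize import least_squares
C=lambda u,v,z:atz("top",275+(u-1.5)/4,160+(v-1.5)/4,z)
def fit():
    L=[(192,7,165,-85),(28,240,165,85),(750,367,-215,-85)]
    P=[C(u,v,.053)[:2] for u,v,_,_ in L]; T=np.array([l[2:] for l in L])/1e3
    f=lambda q:np.concatenate([q[:2]+np.array([[np.cos(q[2]),-np.sin(q[2])],[np.sin(q[2]),np.cos(q[2])]])@t-p for t,p in zip(T,P)])
    return least_squares(f,[.5,0,.7]),P
E
python3 - <<'E'
from h import *
s,P=fit(); print(s.x,np.degrees(s.x[2]),s.fun*1e3,P)
a=s.x[2];R=np.array([[np.cos(a),-np.sin(a)],[np.sin(a),np.cos(a)]])
T=lambda u,v,z:np.round(R.T@(C(u,v,z)[:2]-s.x[:2])*1e3,1)
W=lambda x,y:R@[x,y]+s.x[:2]
for n,u,v,z in [("armtip",289,298,.061),("armmid",237,232,.061),("knob e1",140,107,.099),("knob e2",192,160,.099),("pointer",205,120,.06),("long",227,178,.053),("shaft a",362,310,.023),("shaft b",445,371,.023),("neckL",352,318,.023),("neckR",369,297,.023),("hole c1",305,117,.053),("hole c2",523,257,.053),("hc3",178,300,.053),("hc4",392,455,.053)]: print(n,T(u,v,z),C(u,v,z)[:2].round(4))
print("knob",W(.125,0))
for k in ("measure","battery","sander"): pass
for n,u,v in(("meas",428,182),("bat",211,306),("sand",194,211)): print(n,atz("top",u,v,.03))
E
```

```text
[ 0.59270854 -0.07527297  0.97910093] 56.098351045398935 [ 1.28395026 -0.26926285 -0.66251908  2.6851124  -0.62143118 -2.41584955] [array([0.75400615, 0.01453531]), array([0.61485326, 0.10640166]), array([ 0.54395932, -0.29871667])]
armtip [22.9 30. ] [ 0.5806 -0.0396]
armmid [67.6 14.9] [ 0.618  -0.0108]
knob e1 [146.2  -5.3] [0.6786 0.0431]
knob e2 [105.9   3.7] [0.6487 0.0147]
pointer [119.  -29.4] [0.6835 0.0071]
long [90.6 -9.8] [ 0.6514 -0.0055]
shaft a [-13.4   4.4] [ 0.5816 -0.0839]
shaft b [-72.1   7.5] [ 0.5462 -0.1309]
neckL [-11.2  11.6] [ 0.5769 -0.0781]
neckR [-12.6  -4.2] [ 0.5892 -0.0881]
hole c1 [ 73.9 -64.9] [ 0.6878 -0.0501]
hole c2 [-72.8 -65.5] [ 0.6064 -0.1722]
hc3 [74.  64.1] [0.5808 0.0219]
hc4 [-72.1  70. ] [ 0.4944 -0.0961]
knob [0.66242966 0.02847656]
meas [ 0.71341086 -0.23443236  0.03      ]
bat [0.42167712 0.26258617 0.03      ]
sand [0.64034031 0.31374531 0.03      ]
```

The fit is good. The till's yaw is 56.1°, the hole's corners land within 2–5 mm, and the keeper stands at about 13.5°, so it needs about 61° more clockwise. The driver's butt is at till x≈79 and its tip at about -132. I'm moving over the knob.

>>> {"fn": "jog_arm", "kwargs": {"deltas": [[[1,2.76,4.16,0,0.0256],[1,2.76,4.16,0,0.0256],[1,2.76,4.16,0,0.0256],[1,2.76,4.16,0,0.0256],[1,2.76,4.16,0,0.0256],[1,2.76,4.16,0,0.0256],[1,2.76,4.16,0,0.0256],[1,2.76,4.16,0,0.0256]]], "force": 20}}

```text
time_s: 1.2
tcp_pos: [0.4419, -0.3036, 0.2457]
eef_rot: [-180.0, 0.0, -149.1]
contact_force: [1.0, -0.6, -0.0]
gripper_width: 0.0881
gripper_force: 0.0
```

>>> {"fn": "jog_arm", "kwargs": {"deltas": [[[1,2.76,4.16,0,0.0256],[1,2.76,4.16,0,0.0256],[1,2.76,4.16,0,0.0256],[1,2.76,4.16,0,0.0256],[1,2.76,4.16,0,0.0256],[1,2.76,4.16,0,0.0256],[1,2.76,4.16,0,0.0256],[1,2.76,4.16,0,0.0256]]]}}

```text
time_s: 2.2
tcp_pos: [0.6627, 0.0292, 0.2454]
eef_rot: [180.0, -0.0, -137.4]
contact_force: [1.2, -0.6, 0.5]
gripper_width: 0.0874
gripper_force: 0.0
```

>>> {"fn": "jog_arm", "kwargs": {"deltas": [[[1,0,0,0,0],[1,0,0,0,0]]]}}

```text
time_s: 2.45
tcp_pos: [0.6618, 0.0277, 0.245]
eef_rot: [180.0, -0.1, -137.4]
contact_force: [-0.3, -0.0, 0.6]
gripper_width: 0.0874
gripper_force: 0.0
```

>>> {"fn": "jog_arm", "kwargs": {"deltas": [[[1,0,0,-4,0],[1,0,0,-4,0],[1,0,0,-4,0],[0.2,0,0,-2,0],[0,0,0,-1.5,0],[0,0,0,0,0]]]}}

```text
time_s: 3.2
tcp_pos: [0.6614, 0.0269, 0.09]
eef_rot: [180.0, -0.1, -137.5]
contact_force: [0.6, 0.1, -0.1]
gripper_width: 0.0635
gripper_force: 0.0
```

>>> {"fn": "jog_arm", "kwargs": {"deltas": [[[-1,0,0,0,0],[-1,0,0,0,0],[-1,0,0,0,0],[-1,0,0,0,0]]]}}

```text
time_s: 3.7
tcp_pos: [0.6622, 0.0278, 0.0909]
eef_rot: [-180.0, 0.0, -137.5]
contact_force: [-0.2, 0.1, -0.7]
gripper_width: 0.023
gripper_force: 0.0
```

>>> {"fn": "jog_arm", "kwargs": {"deltas": [[[-1,0,0,0,0],[-1,0,0,0,0],[-1,0,0,0,0]]]}}

```text
time_s: 4.08
tcp_pos: [0.662, 0.0278, 0.0907]
eef_rot: [180.0, 0.0, -137.5]
contact_force: [-1.1, 1.0, 1.1]
gripper_width: 0.014
gripper_force: 20.0
```

>>> {"fn": "jog_arm", "kwargs": {"deltas": [[[-1,0,0,0,-0.134],[-1,0,0,0,-0.134],[-1,0,0,0,-0.134],[-1,0,0,0,-0.134],[-1,0,0,0,-0.134],[-1,0,0,0,-0.134],[-1,0,0,0,-0.134],[-1,0,0,0,-0.134]]]}}

```text
time_s: 5.08
tcp_pos: [0.6617, 0.0297, 0.0907]
eef_rot: [179.9, -0.0, 160.9]
contact_force: [-3.8, 10.5, 3.2]
gripper_width: 0.014
gripper_force: 20.0
```

>>> {"fn": "jog_arm", "kwargs": {"deltas": [[[-1,0,0,0,0],[-1,0,0,0,0],[-1,0,0,0,0]]]}}

```text
time_s: 5.45
tcp_pos: [0.6617, 0.0297, 0.0907]
eef_rot: [179.9, -0.0, 161.1]
contact_force: [-5.4, 9.5, 3.4]
gripper_width: 0.0139
gripper_force: 20.0
```

>>> {"fn": "jog_arm", "kwargs": {"deltas": [[[0,0,0,0,0],[0,0,0,0,0],[0,0,0,0,0],[0,0,0,4,0],[0,0,0,4,0],[0,0,0,4,0],[0,0,0,0,0]]]}}

```text
time_s: 6.32
tcp_pos: [0.664, 0.0276, 0.2147]
eef_rot: [179.8, 0.3, 161.1]
contact_force: [-0.3, -0.4, -0.4]
gripper_width: 0.0438
gripper_force: 0.0
```

>>> {"fn": "jog_arm", "kwargs": {"deltas": [[[0,-1,5.5,0,0],[0,-1,5.5,0,0],[0,-1,5.5,0,0],[0,-1,5.5,0,0],[0,0,0,0,0]]]}}

```text
time_s: 6.95
tcp_pos: [0.621, 0.251, 0.2094]
eef_rot: [-180.0, -0.0, 161.3]
contact_force: [0.4, -0.2, 0.4]
gripper_width: 0.0437
gripper_force: 0.0
```

```bash
python3 - <<'E'
from h import *
im=np.mean([r.capture("top").astype(float) for _ in range(2)],0).astype(np.uint8)
cv2.imwrite("pics/crop2.png",cv2.resize(im[160:310,275:475],None,fx=4,fy=4,interpolation=cv2.INTER_CUBIC))
E
```

```text
(no output)
```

View pics/crop2.png

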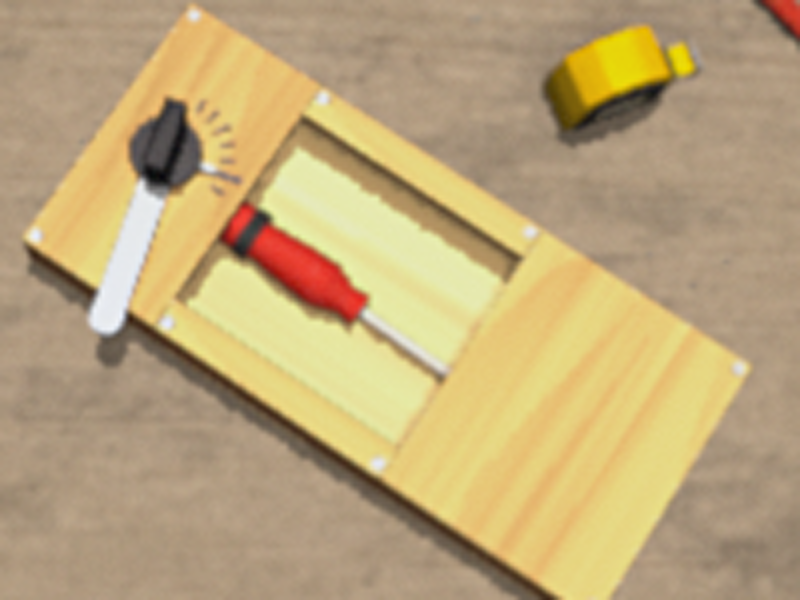

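The crop shows the pointer tip, about (215,170), in line with the long mark running to (238,182), and the arm off the hole. The handle is free, with its band at (251,231) and its neck at (361,308).

```bash
python3 - <<'E'
from h import *
s,P=fit();a=s.x[2];R=np.array([[np.cos(a),-np.sin(a)],[np.sin(a),np.cos(a)]])
T=lambda u,v,z:np.round(R.T@(C(u,v,z)[:2]-s.x[:2])*1e3,1)
for n,u,v,z in [("tip arm",105,333,.061),("ptr",215,170,.06),("neck",361,308,.023),("shaft",445,371,.023),("bandL",262,212,.023),("bandR",238,252,.023),("end",236,226,.023),("cover edge",232,224,.048),("midL",312,250,.023),("midR",288,293,.023)]: print(n,T(u,v,z),C(u,v,z)[:2].round(4))
print(np.degrees(a), [R@[x,0]+s.x[:2] for x in(.05,.02)])
E
```

```text
tip arm [ 96.  103.4] [0.5604 0.0621]
ptr [97.9 -8.2] [0.6541 0.0014]
neck [-12.3   3.8] [ 0.5827 -0.0833]
shaft [-72.1   7.5] [ 0.5462 -0.1309]
bandL [ 66.3 -11.6] [ 0.6394 -0.0267]
bandR [64.6 16.1] [ 0.6154 -0.0127]
end [74.2  3.8] [ 0.6309 -0.0116]
cover edge [73.9  9.7] [ 0.6259 -0.0085]
midL [29.9 -9. ] [ 0.6168 -0.0555]
midR [27.4 20. ] [ 0.5914 -0.0414]
56.098351045398935 [array([ 0.62059699, -0.03377316]), array([ 0.60386392, -0.05867304])]
```

>>> {"fn": "jog_arm", "kwargs": {"deltas": [[[0.25,0,-3.49,0,0.159],[0.25,0,-3.49,0,0.159],[0.25,0,-3.49,0,0.159],[0.25,0,-3.49,0,0.159],[0.25,0,-3.49,0,0.159],[0.25,0,-3.49,0,0.159],[0.25,0,-3.49,0,0.159],[0.25,0,-3.49,0,0.159]]]}}

```text
time_s: 8.05
tcp_pos: [0.6215, -0.0344, 0.2104]
eef_rot: [180.0, -0.0, -125.8]
contact_force: [-0.6, 0.8, -0.1]
gripper_width: 0.0547
gripper_force: 0.0
```

>>> {"fn": "jog_arm", "kwargs": {"deltas": [[[0.25,0,0,0,0],[0.25,0,0,0,0]]]}}

```text
time_s: 8.3
tcp_pos: [0.6218, -0.0326, 0.2104]
eef_rot: [180.0, -0.0, -126.2]
contact_force: [-0.8, -0.1, 0.1]
gripper_width: 0.0546
gripper_force: 0.0
```

>>> {"fn": "jog_arm", "kwargs": {"deltas": [[[0.25,-0.1,0.4,-4,0],[0.25,0,0,-4,0],[0.25,0,0,-3,0],[0.25,0,0,0,0]]]}}

```text
time_s: 8.8
tcp_pos: [0.6194, -0.0273, 0.0982]
eef_rot: [179.8, -0.2, -126.0]
contact_force: [-0.0, -0.3, 0.6]
gripper_width: 0.0549
gripper_force: 0.0
```

>>> {"fn": "jog_arm", "kwargs": {"deltas": [[[0.25,0,0,-2,0],[0.25,0,0,-2,0],[0.25,0,0,-1.8,0],[0.25,0,0,-1,0],[0.25,0,0,0,0]]], "force": 8}}

```text
time_s: 9.43
tcp_pos: [0.6209, -0.0275, 0.0322]
eef_rot: [180.0, -0.0, -126.0]
contact_force: [-0.8, -0.8, 0.3]
gripper_width: 0.0549
gripper_force: 0.0
```

>>> {"fn": "jog_arm", "kwargs": {"deltas": [[[-1,0,0,0,0],[-1,0,0,0,0],[-1,0,0,0,0],[-1,0,0,0,0],[-1,0,0,0,0]]]}}

```text
time_s: 10.05
tcp_pos: [0.6213, -0.0275, 0.033]
eef_rot: [-180.0, 0.0, -126.0]
contact_force: [-0.7, 0.4, 4.5]
gripper_width: 0.0287
gripper_force: 8.0
```

>>> {"fn": "jog_arm", "kwargs": {"deltas": [[[-1,0,0,0.2,0],[-1,-0.52,-0.77,0,0],[-1,-0.52,-0.77,0,0],[-1,-0.52,-0.77,0,0],[-1,-0.52,-0.77,0,0],[-1,0,0,0,0]]]}}

```text
time_s: 10.8
tcp_pos: [0.5998, -0.0591, 0.0346]
eef_rot: [180.0, -0.0, -126.1]
contact_force: [0.7, -0.0, -0.6]
gripper_width: 0.029
gripper_force: 8.0
```

>>> {"fn": "jog_arm", "kwargs": {"deltas": [[[-1,0,0,0.7,0],[-1,0,0,0.7,0],[-1,0,0,0.7,0],[-1,0,0,0.7,0],[-1,0,0,0.7,0],[-1,0,0,0,0]]]}}

```text
time_s: 11.55
tcp_pos: [0.6007, -0.0583, 0.0703]
eef_rot: [-179.9, 0.0, -126.0]
contact_force: [0.2, -0.1, -0.6]
gripper_width: 0.0286
gripper_force: 8.0
```

```bash
python3 - <<'E'
from h import *
im=r.capture("side")
cv2.imwrite("pics/s1.png",cv2.resize(im[130:310,210:430],None,fx=3.3,fy=3.3,interpolation=cv2.INTER_CUBIC))
E
```

```text
(no output)
```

View pics/s1.png

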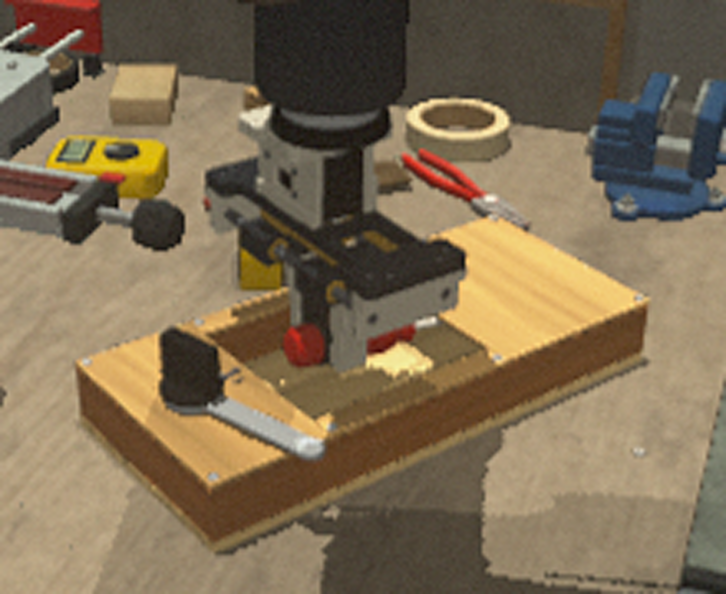

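The handle is held at the hole with the butt at crop (304,344), the shaft runs back under the cover near (425,322), and the keeper is untouched. I'll keep lifting.

>>> {"fn": "jog_arm", "kwargs": {"deltas": [[[-1,0,0,0.7,0],[-1,0,0,0.7,0],[-1,0,0,0.7,0],[-1,0,0,0.7,0],[-1,0,0,0,0],[-1,0,0,0,0]]]}}

```text
time_s: 12.35
tcp_pos: [0.6003, -0.0583, 0.0976]
eef_rot: [-180.0, 0.0, -126.0]
contact_force: [-1.0, 0.4, -1.9]
gripper_width: 0.0283
gripper_force: 8.0
```

```bash
python3 - <<'E'
from h import *
im=r.capture("side")
cv2.imwrite("pics/s2.png",cv2.resize(im[130:310,210:430],None,fx=3.3,fy=3.3,interpolation=cv2.INTER_CUBIC))
E
```

```text
(no output)
```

View pics/s2.png

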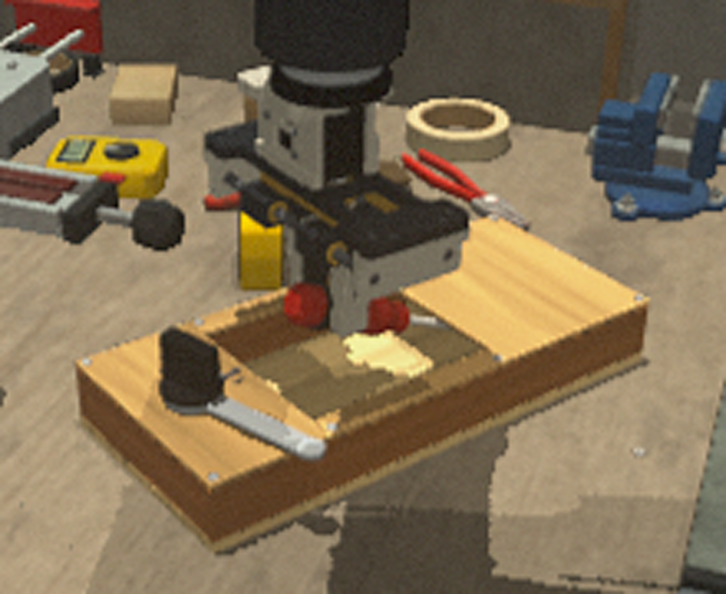

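The driver is tilted about 24° with the butt well above the cover and the tip near the floor. Next I'll pull along the shaft (+x and up).

>>> {"fn": "jog_arm", "kwargs": {"deltas": [[[-1,0.4,0.6,0.5,0],[-1,0.4,0.6,0.5,0],[-1,0.4,0.6,0.5,0],[-1,0.4,0.6,0.4,0],[-1,0.4,0.6,0.4,0],[-1,0.4,0.6,0.4,0],[-1,0,0,0,0]]]}}

```text
time_s: 13.28
tcp_pos: [0.625, -0.0218, 0.125]
eef_rot: [-180.0, 0.0, -126.0]
contact_force: [0.1, -0.1, -1.4]
gripper_width: 0.0285
gripper_force: 8.0
```

>>> {"fn": "jog_arm", "kwargs": {"deltas": [[[-1,0.4,0.6,0.4,0],[-1,0.4,0.6,0.4,0],[-1,0.4,0.6,0.4,0],[-1,0.4,0.6,0.4,0],[-1,0.4,0.6,0.4,0],[-1,0.4,0.6,0.4,0],[-1,0,0,0,0]]]}}

```text
time_s: 14.15
tcp_pos: [0.6488, 0.0142, 0.1489]
eef_rot: [-180.0, 0.0, -126.0]
contact_force: [0.5, -0.1, -1.5]
gripper_width: 0.0283
gripper_force: 8.0
```

```bash
python3 - <<'E'
from h import *
im=r.capture("side")
cv2.imwrite("pics/s3.png",cv2.resize(im[130:310,210:430],None,fx=3.3,fy=3.3,interpolation=cv2.INTER_CUBIC))
E
```

```text
(no output)
```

View pics/s3.png

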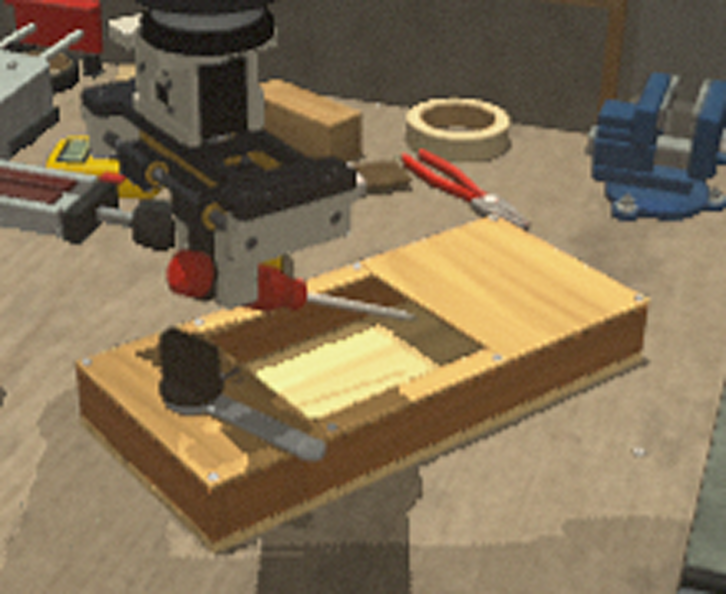

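The whole driver is visible and the tip, at crop (410,316), is inside the hole's outline. I'll go a bit further along, then straight up.

>>> {"fn": "jog_arm", "kwargs": {"deltas": [[[-1,0.4,0.6,0.4,0],[-1,0,0,1,0],[-1,0,0,2,0],[-1,0,0,2,0],[-1,0,0,2,0],[-1,0,0,2,0],[-1,0,0,2,0],[-1,0,0,1,0]]], "force": 15}}

```text
time_s: 15.2
tcp_pos: [0.6527, 0.0196, 0.2745]
eef_rot: [-179.9, 0.1, -126.0]
contact_force: [-0.4, -0.4, -2.2]
gripper_width: 0.0282
gripper_force: 15.0
```

>>> {"fn": "jog_arm", "kwargs": {"deltas": [[[-1,0,0,0,0],[-1,0,0,0,0],[-1,0,0,0,0],[-1,0,0,0,0],[-1,0,0,0,0],[-1,0,0,0,0]]]}}

```text
time_s: 15.95
tcp_pos: [0.6523, 0.0196, 0.2724]
eef_rot: [180.0, -0.0, -126.0]
contact_force: [-0.9, -0.3, -0.6]
gripper_width: 0.0288
gripper_force: 15.0
```

```bash
python3 - <<'E'
from h import *
im=r.capture("side")
cv2.imwrite("pics/s4.png",cv2.resize(im[60:310,190:430],None,fx=2.4,fy=2.4,interpolation=cv2.INTER_CUBIC))
E
```

```text
(no output)
```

View pics/s4.png

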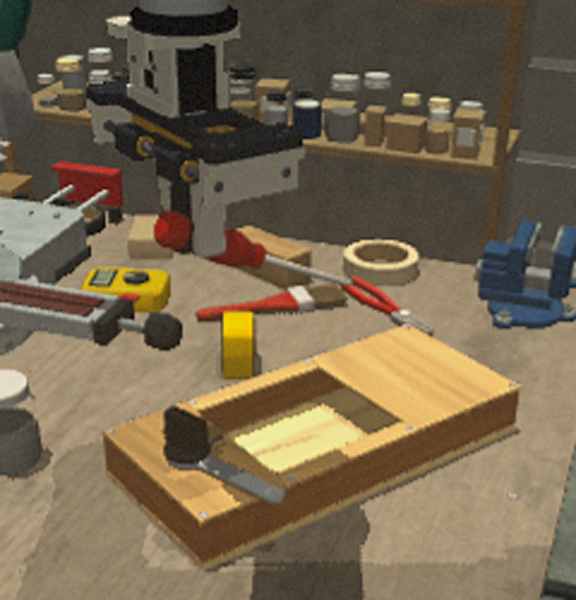

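The driver hangs clear, with the butt at (172,230) and the tip near (350,285), well above the till. The keeper is still at the mark and nothing else has moved.

```bash
python3 -c "
from plant import r
print(r.close_job())"
```

```text
the job is handed in; nothing more can be done
None
```

I handed the job in at about 16 s: the keeper stands at the 75° mark, the screwdriver came out handle first and is held at rest well above the cover, and nothing standing by was moved; the hand-in gave no verdict.

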